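Draw out the locked filter slide with the release pin and unload the spent filter cassette

ROBOT

A 6-joint arm with a two-finger parallel gripper is mounted at the origin on a cart in front of the work surface, level with it; the furniture and walls round the work are solid. World frame = base frame: x ahead of the robot, y to its left, z up, the work surface at z = 0. Lengths are in m, angles in degrees, forces in N, time in s.
With the tool pointing down it reaches from about 0.4 to 0.825 m from the base axis. Payload 7 kg.
Tool frame: the origin (TCP) lies midway between the tips of the shut fingers; the grasp point (between the pads) lies 19 mm behind it (hold_point_z is the distance from the TCP to the grasp point, in m); z points along the fingers, y is the line along which they close (so a half turn about z gives the same grasp; the last joint's range is limited). The gripper opens to 88 mm and grips with 3 to 60 N. Pads are 19 mm wide; open, the fingers measure 130 mm over their backs; the gripper's body (78 mm by 193 mm) begins 47 mm behind the grasp point.
Start: joints at [83.199, 20.546, 0.682, 0, -70.136, -16.507], TCP at [0.267, 0.62, 0.227] pointing down, gripper open.
Joint ranges: [-176.03, 176.03], [-82.01, 121.73], [-58.28, 71.71], [-173.87, 95.51], [-174.79, -0.11], [-173.66, 173.66]. Speed limits (degrees/s): [136.94, 136.94, 172.46, 180, 180, 180].

INTERFACE

Orientations are given as [roll, pitch, yaw] about the fixed x, y, z axes, in that order (R = Rz(yaw) Ry(pitch) Rx(roll)).
In Python, from plant import get_state, capture, close_job, hold_point_z gives the robot as it stands.
- The arm moves only by the shell command python3 -m inch 'ROWS' [FORCE]. ROWS is text: rows parted by semicolons, each of 5 numbers parted by spaces: the shift along the tool's x, y, z normalised to -1 to 1, where 1 is 0.15 m, then the turn about the tool's z normalised to -1 to 1, where 1 is 360 degrees, then the opening, from 0 (shut) to 1 (fully open). In form: tx ty tz spin grip; .... A call has exactly 8 rows; each row shifts and turns the commanded pose from where the row before left it, along the tool's axes as they then stand; what a row does not reach is not made up. A row lasts 1/8 s, in which the tool goes at most 62.5 mm and 10.7 degrees, less where a joint would pass 70% of its speed; a pose out of reach is approached as far as the arm can. A call with a number of a shift or a turn outside -1 to 1 is refused whole. A call with a gripper value outside its range is refused whole. The fingers move at their own pace and stop on an object; FORCE is the grip in N (left out, the last holds). Time passes only in rows, so rows that do not move let the fingers close, or fill a call up. It gives the time, the measured TCP pose, the force, the opening and the grip force at its end, in the units of the state.
- get_state(): the state, without advancing time (a new reading comes with each control period).
- capture(name): name is "scene" or "top"; returns a dict with "color" (420x560x3 uint8, blue, green, red), "mtx" (3x3 intrinsics, pixels), "R" (3x3) and "t" (3): a world point X has camera coordinates R X + t. Camera axes: x right, y down, z forward; pixel columns grow to the right and rows downward; lengths in m; the calibration is good to about 2 mm. A picture is of the moment at which its call begins. There is no depth.
- close_job(): hands the job in; it is judged then, once.
The state is a dict: "time_s": time; "joints": joint angles; "qd": joint speeds; "joint_torque": joint torques, N m; "tcp_pos": TCP position; "eef_rot": TCP orientation; "contact_force": force on the tool from outside, world axes, zero at the start; "moment": the same for the moment, N m; "gripper_width": finger opening in m; "gripper_force": force on a finger pad.
Only numpy, scipy, OpenCV 4.12 (cv2) and the standard library are available. Lean on these libraries where they do the work, as an engineer would, in place of code of your own. Each camera call takes 0.05 s, during which the arm holds its last target. There are 200 camera calls.

TASK

Take the pin tool out of its stand and press the recessed release button in the tongue of the filter unit's slide; keep the button held down with the pin while you draw the slide out of the unit by the same pin until it meets its stop. Stand the pin tool back in its stand, then lift the filter cassette out of the slide by its rib and lay it flat, rib up, on the floor of the small tray. Leave the slide fully out and do not disturb the bottles and the beaker.

Things in the scene. Friction and masses are not known exactly. Their poses are not given: they have to be found in the camera images.
- filter_unit: fixed white hood, 150 (x) x 126 (y) x 66 high mm, open only at its front, which is its -x face at x = -75 mm. Origin: centre of the underside. It stands at varying places and yaw. The slide comes out along its -x axis.
- filter_slide (a joint): how far the grey slide is out: 0 shut, 0.100 m at the stop. Its tongue, 46 (x) x 70 (y) mm, sticks out of the front, top 38 mm above the bench. It runs with about 2 N of drag; a catch blocks it when shut, and again about 45 mm out, unless the button is pressed; fully out (over 95 mm) it locks open when the button is let go.
- well (a point): on the slide: centre of the mouth of the square well (17 mm wide, straight walls) in the top of the tongue; moves with the slide, axes as filter_unit. The button's face lies 6 mm below this point, the pressed button's 13 mm below. Anything pushed against the well's wall carries the slide along.
- release_button (a joint): travel of the white button in the well: 0 up, 0.007 m fully down; the catch is free from about 5 mm. Spring: 2 N at the start, 5.5 N fully down, then a hard stop.
- pin_tool: tool standing upright in the stand. Origin: tip of its steel pin, z up along the tool. Pin 8 mm thick, 60 mm long; collar 30 mm wide from z = 60 to 66 mm; black square handle 18 x 18 mm (sides along the tool's x and y) from z = 66 to 132 mm. 0.12 kg.
- pin_stand: fixed metal block 60 x 60 x 66 mm high with a square hole, 18 mm wide, down through its centre. Origin: centre of the underside. In the stand the tool's collar rests on the block's top, its tip 6 mm above the bench.
- filter_cassette: loose white cassette, 38 (x) x 66 (y) x 12 mm, with an upright rib on top, 34 mm long along x, 12 mm thick in y, from z = 12 to 30 mm. Origin: centre of the underside. It lies in a pocket of the slide (8 mm walls, underside 18 mm above the bench), 55 mm behind the well: under the hood while shut, between tongue and hood when out. 0.05 to 0.1 kg.
- reagent_tray: loose small white open tray, 76 (x) x 126 (y) x 22 mm high, flat inner floor 3 mm above the bench and about 52 (x) x 98 (y) mm. Origin: centre of the underside. Stand and tray may change places.
- reagent_bottle: bystander: white bottle with a blue cap, 56 mm wide, 106 mm high, origin at its underside
- dropper_bottle: bystander: small black dropper bottle, 33 mm wide, 82 mm high, origin at its underside
- beaker_2: bystander: glass beaker, 60 mm wide, 70 mm high, origin at its underside
- beaker_1: obstacle: glass beaker, 79 mm wide, 92 mm high, fixed on top of the fixed white magnetic stirrer (about 120 wide, 240 deep, 90 mm high, dials to the front) behind the tray; origin at the beaker's underside, its rim 182 mm above the bench. Carry tall things round it.
Not all that is in view belongs to the job. Of the things that look like the reagent_tray, the larger one is meant.

How it is judged (in metres and radians):
On the way, in this order (a step that is already met when the one before it is completed fails the run):
1. the pin tool is lifted clear of its stand (z of pin_tool in the frame of pin_stand above 0.068 m), for 0.1 s.
2. the pin holds the button down while the slide is still shut (value of joint release_button above 0.005 m and contact force between pin_tool and release_button above 1 N and value of joint filter_slide below 0.01 m), for 0.1 s.
3. the slide is out at its stop with the button still held down by the pin (value of joint filter_slide above 0.09 m and value of joint release_button above 0.004 m and contact force between pin_tool and release_button above 0.5 N), for 0.1 s.
4. the pin tool stands in its stand again, let go (horizontal distance between pin_tool and pin_stand below 0.008 m and z of pin_tool in the frame of pin_stand below 0.01 m and angle between pin_tool's own z axis and vertical below 0.1 rad and contact force between the fingers and pin_tool below 0.1 N), for 0.1 s.
At the end, for the whole second after the job is handed in: Slide out over 90 mm; pin tool upright (0.1 rad) in its stand, collar down (tip under 10 mm above the bench, within 8 mm of the stand's axis); cassette at rest, flat and rib up (0.1 rad) on the tray's floor (underside under 8 mm above the tray's); tray flat on the bench (value of joint filter_slide above 0.09 m and horizontal distance between pin_tool and pin_stand below 0.008 m and z of pin_tool in the frame of pin_stand below 0.01 m and angle between each of pin_tool, filter_cassette, reagent_tray's own z axis and vertical below 0.1 rad and x of filter_cassette in the frame of reagent_tray between -0.02 and 0.02 m and y of filter_cassette in the frame of reagent_tray between -0.035 and 0.035 m and z of filter_cassette in the frame of reagent_tray below 0.008 m and height (world z) of reagent_tray below 0.006 m and linear speed of filter_cassette below 0.02 m/s); the robot touches nothing.
It fails at once if a bottle or the beaker is pushed more than 25 mm or tipped (distance of any of reagent_bottle, dropper_bottle, beaker_2 from where it was at the start of the episode above 0.025 m or angle between any of reagent_bottle, dropper_bottle, beaker_2's own z axis and vertical above 0.4 rad).
It also fails if it takes over 72 s, if anything falls off the work surface, if the arm or the gripper's body presses on something with over 40 N, if the wrist force passes 120 N, or if a joint passes its speed limit or range.

## Working session

There is one attempt and no reset: what is moved stays moved. The work goes in short steps, Python scripts to look and compute and a shell command to move; the robot and the scene stay as the last step left them, time stands still between calls to the robot, and variables do not carry over. Pictures are saved under pics/ and viewed, at most 13 in all, crops included, and the job is handed in when it is done.

```bash
mkdir -p pics; ls; python3 - <<'E'
from plant import *
import cv2,numpy as np
print(get_state()); print(hold_point_z)
for n in("scene","top"):
    c=capture(n); cv2.imwrite(f"pics/{n}0.png",c["color"]); np.savez(f"pics/{n}0.npz",**c); print(n,c["mtx"],c["R"],c["t"], -c["R"].T@c["t"])
E
```

```text
pics
{'time_s': 0.0, 'joints': array([ 8.31989501e+01,  2.05904069e+01,  6.33877682e-01, -1.94694607e-02,
       -7.01365973e+01, -1.65062767e+01]), 'qd': array([-0.14320941, -0.02396769, -0.01479491, -0.10486773, -0.06055915,
       -0.03338273]), 'joint_torque': array([ 4.29944259e-05, -5.82723427e+01,  2.93049020e+01,  6.99758381e+00,
        7.00752513e-03, -1.61427911e-04]), 'tcp_pos': array([0.26691384, 0.61944897, 0.22563714]), 'eef_rot': array([ 1.79905511e+02, -8.91328144e-03, -2.33139495e+01]), 'contact_force': array([ 0.0292993 ,  0.17412055, -1.01038168]), 'moment': array([ 0.03890689, -0.05303103, -0.05680599]), 'gripper_force': 0.0, 'gripper_width': 0.08740547421680765}
0.0188
scene [[496.37038708   0.         279.64620952]
 [  0.         496.37038708 203.90555299]
 [  0.           0.           1.        ]] [[ 0.74835733 -0.66321708 -0.01021832]
 [-0.42813704 -0.47121792 -0.77113705]
 [ 0.5066162   0.58146091 -0.63658718]] [-0.43047572  0.30392204  0.92840503] [-0.01807509 -0.68211657  0.82097755]
top [[413.92952115   0.         281.33646907]
 [  0.         413.92952115 212.911323  ]
 [  0.           0.           1.        ]] [[ 0.00754105 -0.99981029  0.01795865]
 [-0.99831515 -0.00856061 -0.05738975]
 [ 0.0575326  -0.01749561 -0.99819031]] [-0.00370011  0.60228176  1.20351106] [0.53205379 0.02251266 1.23596433]
```

View pics/scene0.png

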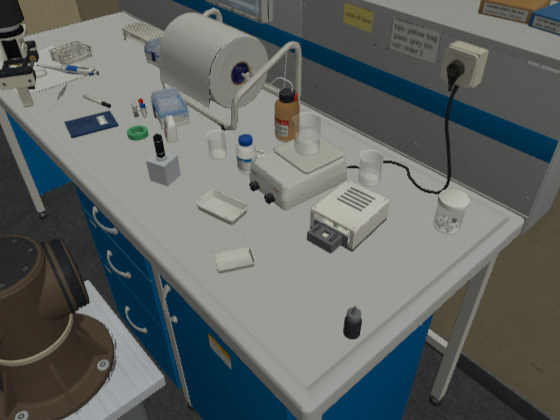

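View pics/top0.png

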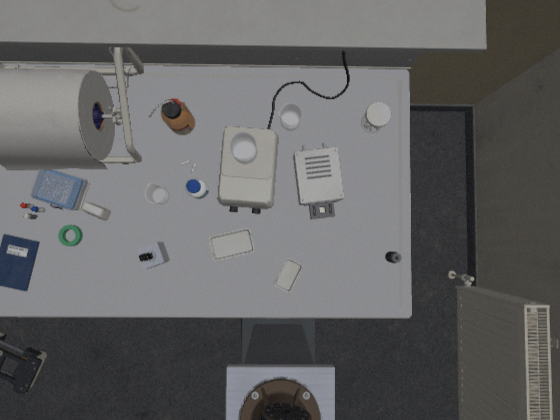

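The scene view shows the stand with the pin tool at about (163,165), the larger tray at (221,206), the unit at (345,220) with its tongue at (325,235), and the stirrer behind the tray. In the top view the same things are at (150,257), (231,244) and (320,180), and the smaller decoy tray is at (288,275). I'll enlarge these.

```bash
cat > mont.py <<'E'
import cv2,numpy as np
def tile(im,x0,y0,x1,y1,s):
    t=cv2.resize(im[y0:y1,x0:x1],None,fx=s,fy=s,interpolation=cv2.INTER_CUBIC)
    for x in range(-(-x0//10)*10,x1,10):
        cv2.line(t,(int((x-x0+.5)*s),0),(int((x-x0+.5)*s),6),(0,0,255),1); cv2.putText(t,str(x),(int((x-x0+.5)*s)-10,17),0,.35,(0,0,255),1)
    for y in range(-(-y0//10)*10,y1,10):
        cv2.line(t,(0,int((y-y0+.5)*s)),(6,int((y-y0+.5)*s)),(0,0,255),1); cv2.putText(t,str(y),(8,int((y-y0+.5)*s)+4),0,.35,(0,0,255),1)
    return t
def mont(cols,fn):
    cs=[]
    for c in cols:
        w=max(t.shape[1] for t in c)
        cs.append(np.vstack([cv2.copyMakeBorder(t,0,4,0,w-t.shape[1]+4,0) for t in c]))
    h=max(c.shape[0] for c in cs)
    m=np.hstack([cv2.copyMakeBorder(c,0,h-c.shape[0],0,0,0) for c in cs]); print(m.shape); cv2.imwrite(fn,m)
E
python3 - <<'E'
from mont import *
t=cv2.imread("pics/top0.png"); s=cv2.imread("pics/scene0.png")
mont([[tile(t,290,138,356,228,6)],[tile(t,205,222,265,265,6),tile(t,133,235,170,275,6)]],"pics/m_top.png")
mont([[tile(s,303,178,393,253,5)],[tile(s,192,183,252,228,5),tile(s,143,130,187,188,5)]],"pics/m_scene.png")
E
```

```text
(544, 764, 3)
(523, 758, 3)
```

View pics/m_top.png

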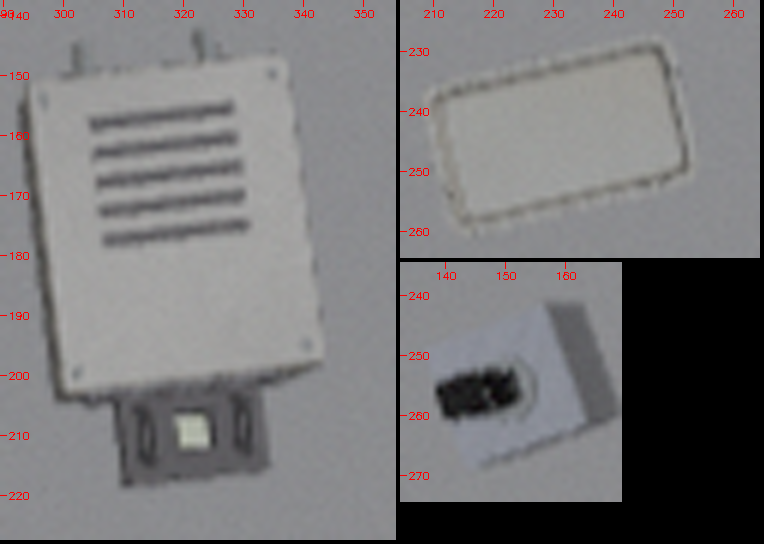

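View pics/m_scene.png

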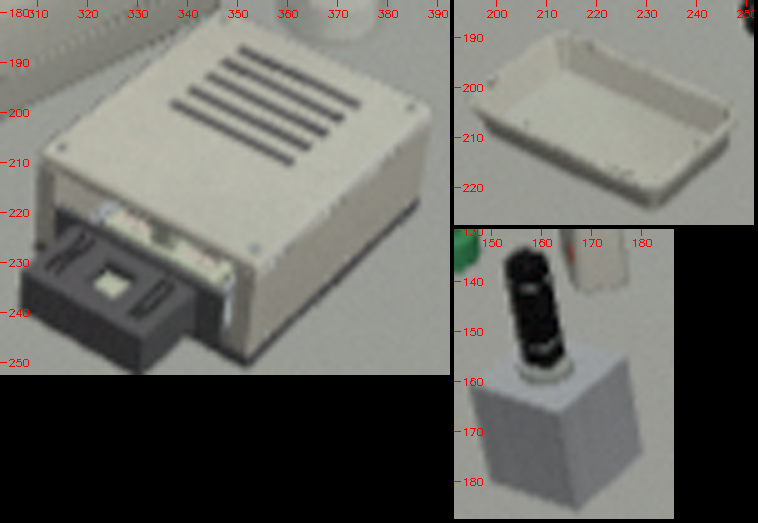

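The crops give corner pixels for hood roof, tongue, button, tray rim and stand (e.g. button top-view (321.8,209.5), scene (324.9,233.3)). Next I fit the poses with both views jointly.

```bash
cat > fit.py <<'E'
import numpy as np
from scipy.optimize import least_squares
C={n:dict(np.load(f"pics/{n}0.npz")) for n in("scene","top")}
def proj(n,X):
    c=C[n]; p=(c["R"]@np.asarray(X).T).T+c["t"]; p=(c["mtx"]@p.T).T; return p[:,:2]/p[:,2:]
def W(q,L):
    x,y,z,a=q; c,s=np.cos(a),np.sin(a); return np.array(L)@np.array([[c,s,0],[-s,c,0],[0,0,1]])+[x,y,z]
def fit(obs,q0):
    # obs: list of (cam, local xyz, uv)
    f=lambda q:np.concatenate([proj(n,W(q,[l]))[0]-uv for n,l,uv in obs])
    r=least_squares(f,q0,loss="soft_l1"); q=r.x
    print("pose mm/deg",np.round([*q[:3]*1e3,np.degrees(q[3])],1)," res",np.round(f(q).reshape(-1,2),1).tolist()); return q
def tri(o):
    r=least_squares(lambda X:np.concatenate([proj(n,[X])[0]-uv for n,uv in o]),[.5,0,0]); return r.x,r.cost
E
cat > m1.py <<'E'
from fit import *
h=.066
FL,FR,BR,BL=[-.075,.063,h],[-.075,-.063,h],[.075,-.063,h],[.075,.063,h]
unit=fit([("top",FL,(299.8,202.8)),("top",FR,(343.2,197.2)),("top",BR,(337,147)),("top",BL,(294.8,151.3)),
("scene",FL,(310.9,208.9)),("scene",FR,(353.1,231.5)),("scene",BR,(388.9,199.5)),("scene",BL,(345.5,180.5)),
("scene",[-.075,-.063,0],(351.9,250.7)),("scene",[.075,-.063,0],(385.9,218.1)),
("top",[-.121,.035,.038],(310,218.7)),("top",[-.121,-.035,.038],(334.2,215.5)),("scene",[-.121,.035,.038],(306.5,232.5)),("scene",[-.121,-.035,.038],(330.5,245.9))],[.6,-.1,0,0])
b,c=tri([("top",(321.8,209.5)),("scene",(324.9,233.3))]); print("button",b,c)
a=unit[3]; R=np.array([[np.cos(a),np.sin(a)],[-np.sin(a),np.cos(a)]]); print("button in unit",R@(b[:2]-unit[:2]))
for x in (-.095,-.098,-.1): print(x,[proj(n,W(unit,[[x,0,.032]]))[0].round(1) for n in C])
t=[[.038,.063,.022],[.038,-.063,.022],[-.038,-.063,.022],[-.038,.063,.022]]
tray=fit([("top",l,u) for l,u in zip(t,[(210,236.5),(247.8,227.7),(253.2,249.8),(215.3,260.2)])]+[("scene",l,u) for l,u in zip(t,[(212.9,189.1),(247.7,205.1),(231.7,220.5),(195.1,202.1)])],[.5,.1,0,.2])
s=lambda a,b,z:[.03*a,.03*b,z]
stand=fit([("top",s(1,-1,h),(157.2,241.3)),("top",s(-1,-1,h),(163.8,260.8)),("top",s(-1,1,h),(145,268.7)),("top",s(1,1,h),(138.7,248.3)),("top",s(-1,-1,0),(168.8,260.5)),("top",s(1,-1,0),(163,241.3)),
("scene",s(1,-1,h),(177.1,154.3)),("scene",s(-1,-1,h),(164.3,166.7)),("scene",s(-1,1,h),(145.7,160.7)),("scene",s(-1,-1,0),(166.9,185.5)),("scene",s(1,-1,0),(180.1,174.1)),("scene",s(-1,1,0),(149.3,179.7))],[.45,.35,0,.3])
for z in(.132,.138): print("handle top",[proj(n,W(stand,[[0,0,z]]))[0].round(1) for n in C])
E
python3 m1.py
```

```text
pose mm/deg [ 710.2 -102.4   -3.3    7.4]  res [[-0.3, 0.4], [0.1, 0.8], [-0.5, -0.7], [-1.8, 0.1], [-1.1, -0.7], [0.8, 0.1], [0.4, -0.0], [0.9, -1.2], [-0.4, 1.8], [-0.1, 1.9], [0.4, -0.2], [0.0, 0.1], [0.1, -0.3], [0.4, -0.1]]
button [ 0.61227646 -0.11626688  0.03709955] 0.005384906568634459
button in unit [-0.09887616 -0.00112328]
-0.095 [array([325.3, 234.9]), array([321. , 208.4])]
-0.098 [array([324.5, 235.6]), array([321.1, 209.4])]
-0.1 [array([324., 236.]), array([321.2, 210.1])]
pose mm/deg [511.7 149.2  -3.4  13.8]  res [[-3.4, -0.8], [0.8, -2.0], [1.3, 1.2], [-2.9, 0.8], [-0.0, -1.2], [3.1, -0.2], [0.2, 0.9], [-1.7, 1.0]]
pose mm/deg [477.3 368.2   0.9  20.6]  res [[-0.4, 0.3], [0.0, 1.0], [-1.6, 0.5], [-2.3, 0.7], [1.0, -0.1], [0.1, 0.0], [0.6, 0.4], [-0.4, -0.6], [0.3, -0.5], [0.8, 0.4], [0.9, 0.3], [1.0, 0.2]]
handle top [array([157.9, 136.5]), array([142.6, 256.5])]
handle top [array([157.5, 134.5]), array([141.9, 256.6])]
```

The poses look consistent: the predicted handle top matches the picture. Next is a helper that converts a target into tool-axis units, first for the pick of the pin.

```bash
cat > go.py <<'E'
import sys,numpy as np
from scipy.spatial.transform import Rotation as Ro
from plant import get_state
def go(x,y,z,yaw=None):
    s=get_state(); R=Ro.from_euler("xyz",s["eef_rot"],degrees=True); y0=s["eef_rot"][2]
    sp=0 if yaw is None else -((yaw-y0+180)%360-180)
    R=R*Ro.from_euler("z",sp,degrees=True)
    d=R.inv().apply(np.array([x,y,z])-s["tcp_pos"])
    print("t",round(s["time_s"],2),"tcp",s["tcp_pos"].round(4),"rot",s["eef_rot"].round(2),"j6",s["joints"][5].round(0),"F",s["contact_force"].round(1),"w",round(s["gripper_width"],4),"gf",round(s["gripper_force"],1))
    print("spin first",round(sp/360,4),"then shift units",(d/.15).round(3))
if __name__=="__main__": go(*map(float,sys.argv[1:]))
E
python3 go.py .477 .368 .18 -69.4
```

```text
t 0.1 tcp [0.2669 0.6195 0.2257] rot [ 1.7992e+02 -1.0000e-02 -2.3310e+01] j6 -17.0 F [ 0.3  0.1 -0.3] w 0.0875 gf 0.0
spin first 0.128 then shift units [ 2.062 -0.721  0.307]
```

```bash
python3 -m inch '0 0 0 0.0256 0.5; 0 0 0 0.0256 0.5; 0 0 0 0.0256 0.5; 0 0 0 0.0256 0.5; 0 0 0 0.0256 0.5; 0.25 -0.09 0.03 0 0.5; 0.3 -0.1 0.04 0 0.5; 0.3 -0.1 0.04 0 0.5' 40; python3 -m inch '0.3 -0.1 0.04 0 0.5; 0.3 -0.1 0.04 0 0.5; 0.3 -0.1 0.04 0 0.5; 0.2 -0.08 0.04 0 0.5; 0.11 -0.05 0.04 0 0.5; 0 0 0 0 0.5; 0 0 0 0 0.5; 0 0 0 0 0.5'; python3 go.py .477 .368 .101 -69.4
python3 - <<'E'
from plant import *
from mont import *
c=capture("scene"); d=capture("top")
mont([[tile(c["color"],110,80,220,200,4)],[tile(d["color"],110,215,190,295,4)]],"pics/pick.png")
E
```

```text
time_s: 1.1
tcp_pos: [0.3531, 0.5146, 0.2094]
eef_rot: [180.0, -0.0, -69.4]
contact_force: [0.9, 1.2, -0.2]
gripper_width: 0.0438
gripper_force: 0.0
time_s: 2.1
tcp_pos: [0.4765, 0.3695, 0.1802]
eef_rot: [-180.0, 0.0, -69.3]
contact_force: [-0.3, -0.6, 0.5]
gripper_width: 0.0437
gripper_force: 0.0
t 2.1 tcp [0.4765 0.3695 0.1802] rot [-1.7999e+02  1.0000e-02 -6.9320e+01] j6 -36.0 F [-0.3 -0.6  0.5] w 0.0437 gf 0.0
spin first 0.0002 then shift units [0.011 0.001 0.528]
(484, 768, 3)
```

View pics/pick.png

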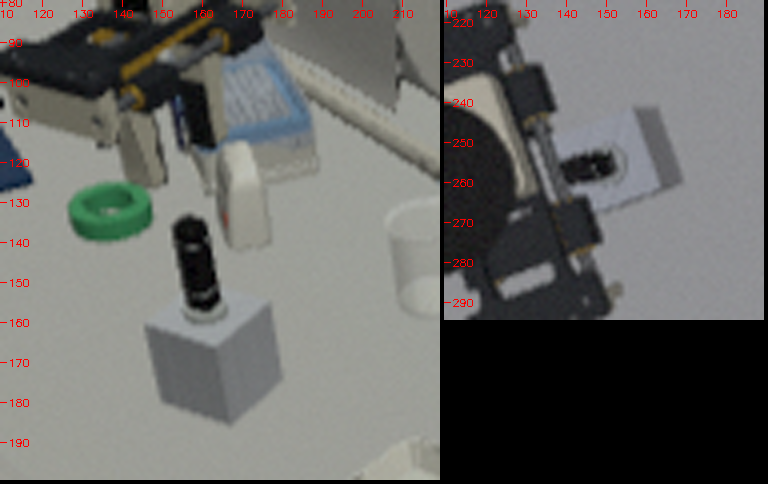

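The open fingers sit over the handle, scene about (153,122) for the finger tips and (157,135) for the handle top. I'll descend and grip.

```bash
python3 -c "
from fit import *
print(proj('scene',[[.4765,.3695,.18]]),proj('top',[[.4765,.3695,.18]]))"
python3 -m inch '0.01 0 0.13 0 0.5; 0 0 0.14 0 0.5; 0 0 0.14 0 0.5; 0 0 0.115 0 0.5; 0 0 0 0 0.5; 0 0 0 0 0.5; 0 0 0 0 0.1; 0 0 0 0 0'; python3 -m inch '0 0 0 0 0; 0 0 0 0 0; 0 0 0 0 0; 0 0 0 0 0; 0 0 0 0 0; 0 0 0 0 0; 0 0 0 0 0; 0 0 0 0 0' 50; python3 go.py .477 .368 .2
```

```text
[[154.27816442 120.6587995 ]] [[136.21198279 257.7164828 ]]
time_s: 3.2
tcp_pos: [0.4777, 0.3676, 0.102]
eef_rot: [-179.9, 0.0, -69.4]
contact_force: [0.1, -0.2, 0.5]
gripper_width: 0.0295
gripper_force: 0.0
time_s: 4.2
tcp_pos: [0.4775, 0.3673, 0.1016]
eef_rot: [-180.0, -0.0, -69.4]
contact_force: [-2.5, -1.2, 5.4]
gripper_width: 0.0178
gripper_force: 50.0
t 4.2 tcp [0.4775 0.3673 0.1016] rot [-179.99   -0.    -69.38] j6 -36.0 F [-2.5 -1.2  5.4] w 0.0178 gf 50.0
spin first 0.0 then shift units [-0.006  0.001 -0.656]
```

```bash
python3 -m inch '0 0 -0.1 0 0; 0 0 -0.14 0 0; 0 0 -0.14 0 0; 0 0 -0.14 0 0; 0 0 -0.13 0 0; 0 0 0 0.018 0; 0 0 0 0.0187 0; 0 0 0 0 0'; python3 go.py .45 .12 .2 -82.6;  python3 -c "
from fit import *
for X in ([.4775,.3673,.1],[.4775,.3673,.16]): print(proj('scene',[X]))
for X in ([.64,.11,.182],[.6,.11,.182],[.65,.11,.09],[.55,.11,.09]): print(X,proj('top',[X]))"
```

```text
time_s: 5.2
tcp_pos: [0.4776, 0.3673, 0.1993]
eef_rot: [-180.0, 0.0, -82.6]
contact_force: [-0.3, -1.2, -1.2]
gripper_width: 0.0178
gripper_force: 50.0
t 5.2 tcp [0.4776 0.3673 0.1993] rot [-1.7998e+02  2.0000e-02 -8.2560e+01] j6 -49.0 F [-0.3 -1.2 -1.2] w 0.0178 gf 50.0
spin first 0.0001 then shift units [ 1.611  0.395 -0.005]
[[160.17808337 147.24425931]]
[[156.3814222  127.64226168]]
[0.64, 0.11, 0.182] [[239.97845158 194.09906874]]
[0.6, 0.11, 0.182] [[239.76977503 209.73396751]]
[0.65, 0.11, 0.09] [[242.73629896 193.91770434]]
[0.55, 0.11, 0.09] [[242.26907241 229.96301824]]
```

```bash
python3 -m inch '0.2 0.05 0 0 0; 0.3 0.07 0 0 0; 0.3 0.07 0 0 0; 0.3 0.07 0 0 0; 0.3 0.07 0 0 0; 0.21 0.05 0 0 0; 0 0 0 0 0; 0 0 0 0 0'; python3 go.py .6126 -.1156 .155 -82.6
```

```text
time_s: 6.2
tcp_pos: [0.4524, 0.1207, 0.1992]
eef_rot: [-180.0, 0.0, -82.5]
contact_force: [-1.1, -0.1, -1.0]
gripper_width: 0.0177
gripper_force: 50.0
t 6.2 tcp [0.4524 0.1207 0.1992] rot [-1.7995e+02  2.0000e-02 -8.2530e+01] j6 -32.0 F [-1.1 -0.1 -1. ] w 0.0177 gf 50.0
spin first 0.0002 then shift units [ 1.7   -0.856  0.295]
```

```bash
python3 -m inch '0.25 -0.12 0 0 0; 0.3 -0.15 0 0 0; 0.3 -0.15 0 0 0; 0.3 -0.15 0 0 0; 0.3 -0.15 0 0 0; 0.25 -0.136 0 0 0; 0 0 0.14 0 0; 0 0 0.155 0 0'; python3 -m inch '0 0 0 0 0; 0 0 0 0 0; 0 0 0 0 0; 0 0 0 0 0; 0 0 0 0 0; 0 0 0 0 0; 0 0 0 0 0; 0 0 0 0 0'; python3 go.py .6126 -.1156 .155 -82.6
python3 - <<'E'
from plant import *
from mont import *
c=capture("scene"); d=capture("top"); cv2.imwrite("pics/h_s.png",c["color"]); cv2.imwrite("pics/h_t.png",d["color"])
mont([[tile(c["color"],295,170,365,255,7)],[tile(d["color"],290,180,350,225,4)]],"pics/hover.png")
E
```

```text
time_s: 7.2
tcp_pos: [0.6132, -0.1157, 0.1535]
eef_rot: [180.0, 0.0, -82.5]
contact_force: [0.7, 0.1, -1.2]
gripper_width: 0.0176
gripper_force: 50.0
time_s: 8.2
tcp_pos: [0.6122, -0.1159, 0.1546]
eef_rot: [-180.0, -0.0, -82.6]
contact_force: [-0.6, -0.2, -1.1]
gripper_width: 0.0174
gripper_force: 50.0
t 8.2 tcp [ 0.6122 -0.1159  0.1546] rot [-180.    -0.   -82.6] j6 0.0 F [-0.6 -0.2 -1.1] w 0.0174 gf 50.0
spin first 0.0 then shift units [-0.002 -0.003 -0.003]
(599, 738, 3)
```

View pics/hover.png

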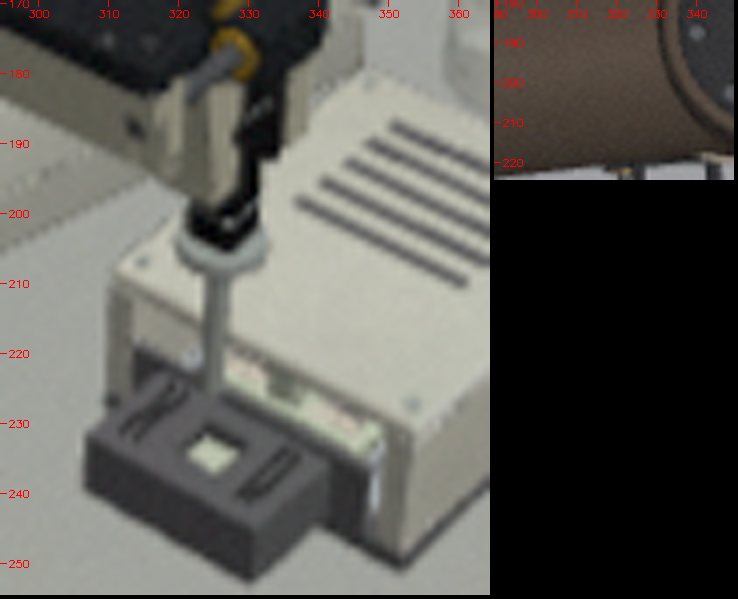

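The pin tip is at scene pixel (325.2,224.9), right above the well mouth, whose centre is about (325.2,233.6). Next I compute the relative offset.

```bash
python3 - <<'E'
from fit import *
def atz(uv,z):
    c=C["scene"]; d=c["R"].T@np.linalg.inv(c["mtx"])@[*uv,1]; o=-c["R"].T@c["t"]; return o+d*(z-o[2])/d[2]
print("tip pred",proj("scene",[[.6122,-.1159,.059]]))
tip=atz((325.2,224.9),.059); print("tip",tip)
w=atz((325.2,233.6),.038); print("well@.038",w)
a=np.radians(7.4); R=np.array([[np.cos(a),np.sin(a)],[-np.sin(a),np.cos(a)]])
print("well-tip in unit frame",R@(w-tip)[:2])
q=[.7102,-.1024,0,a]
for l in([-.0985+.0085,.0085,.038],[-.0985+.0085,-.0085,.038],[-.0985-.0085,-.0085,.038],[-.0985-.0085,.0085,.038]): print(proj("scene",W(q,[l])).round(1), ((proj("scene",W(q,[l]))-[295,170]+.5)*7).round(0))
# joint refit of tongue from this crop, z fixed 0
px=lambda x,y:np.array([295+x/7-.5,170+y/7-.5])
for nm,p,z in(("NL",(84,432),.038),("NR",(252,522),.038),("botNR",(250,583),0),("R back",(328,462),.038)): X=atz(px(*p),z); print(nm,X.round(4),(R@(X[:2]-[.7102,-.1024])).round(4))
E
```

```text
tip pred [[325.15505291 226.20778758]]
tip [ 0.61546963 -0.11284077  0.059     ]
well@.038 [ 0.61146542 -0.11817539  0.038     ]
well-tip in unit frame [-0.00465793 -0.00477446]
[[323.8 229.2]] [[205. 418.]]
[[329.7 232.4]] [[247. 441.]]
[[325.3 236.3]] [[216. 467.]]
[[319.4 233. ]] [[174. 444.]]
NL [ 0.5851 -0.0834  0.038 ] [-0.1216  0.035 ]
NR [ 0.5956 -0.1504  0.038 ] [-0.1199 -0.0328]
botNR [ 0.604  -0.1443  0.    ] [-0.1107 -0.0278]
R back [ 0.6344 -0.1475  0.038 ] [-0.081 -0.035]
```

```bash
python3 - <<'E'
import cv2,numpy as np
g=cv2.cvtColor(cv2.imread("pics/h_s.png"),6)
print("cols    ",*range(316,335))
for r in range(207,242): print(r,*g[r,316:335])
E
```

```text
cols     316 317 318 319 320 321 322 323 324 325 326 327 328 329 330 331 332 333 334
207 173 188 190 189 153 103 103 117 127 139 145 145 147 140 132 126 135 186 191
208 185 191 191 190 180 165 112 92 101 112 120 123 126 119 132 142 170 190 192
209 194 192 190 188 190 190 167 160 110 95 102 107 131 161 175 177 186 192 192
210 182 187 191 189 190 190 191 190 120 88 102 112 168 189 191 191 190 191 193
211 149 168 179 184 190 189 191 190 121 94 109 125 183 191 189 190 190 189 193
212 115 133 150 168 177 187 190 192 118 96 111 131 187 190 190 189 188 192 190
213 129 115 114 136 153 174 184 190 109 94 113 131 184 190 188 191 191 192 189
214 144 131 127 117 118 140 160 174 99 94 111 127 182 189 190 189 192 194 191
215 142 143 141 132 115 107 119 140 92 96 112 137 184 188 190 190 190 194 191
216 144 141 141 141 133 125 115 109 85 95 113 140 181 190 191 190 191 191 192
217 142 142 141 139 140 141 135 113 85 98 112 126 164 181 187 190 190 189 190
218 139 141 139 139 139 140 141 124 87 100 112 108 127 150 169 180 186 192 191
219 120 123 138 141 140 141 149 135 90 101 115 126 126 124 133 150 168
[... 762 characters left out ...]
69
231 80 91 92 93 93 94 89 77 58 52 62 74 86 91 91 93 91 84 72
232 91 95 92 91 96 85 77 61 123 81 53 55 65 74 89 94 94 93 89
233 91 94 93 89 85 74 88 144 174 157 127 80 52 54 78 94 95 94 92
234 95 93 94 92 83 93 152 184 190 187 177 159 131 76 84 92 92 94 76
235 96 93 94 94 90 97 142 169 187 187 190 172 129 92 93 92 93 78 53
236 89 91 93 94 91 93 98 124 159 187 163 131 95 96 96 92 79 64 75
237 68 81 90 92 93 91 93 94 114 138 117 95 95 94 93 77 61 81 72
238 50 56 73 84 94 94 93 95 93 92 93 93 93 94 73 61 78 74 55
239 47 50 54 61 72 86 93 93 94 93 93 95 93 73 56 61 63 53 80
240 47 50 50 48 52 64 75 86 94 93 95 93 78 52 54 50 58 76 91
241 48 51 47 49 48 49 51 61 79 92 94 93 83 80 63 73 84 91 93
```

```bash
python3 - <<'E'
from fit import *
def atz(uv,z):
    c=C["scene"]; d=c["R"].T@np.linalg.inv(c["mtx"])@[*uv,1]; o=-c["R"].T@c["t"]; return o+d*(z-o[2])/d[2]
a=np.radians(7.4); R=np.array([[np.cos(a),np.sin(a)],[-np.sin(a),np.cos(a)]])
for z in(.059,.119,.122): print(z,proj("scene",[[.6122,-.1159,z]]))
tip=atz((325.6,224.9),.059);w=atz((324.9,233.9),.038); print(tip,w,"unit",R@(w-tip)[:2], "rel nominal TCP",R@(tip[:2]-[.6122,-.1159]))
E
python3 - <<'E'
import cv2
g=cv2.cvtColor(cv2.imread("pics/h_s.png"),6)
print("cols    ",*range(315,340))
for r in range(192,211): print(r,*g[r,315:340])
E
```

```text
0.059 [[325.15505291 226.20778758]]
0.119 [[326.46405695 206.01961049]]
0.122 [[326.53190759 204.97318077]]
[ 0.61614754 -0.11345545  0.059     ] [ 0.61022841 -0.11842168  0.038     ] unit [-0.00650946 -0.00416251] rel nominal TCP [0.00422951 0.00191576]
cols     315 316 317 318 319 320 321 322 323 324 325 326 327 328 329 330 331 332 333 334 335 336 337 338 339
192 93 95 96 105 110 102 90 89 87 87 115 129 132 133 55 16 16 42 46 81 177 187 188 188 187
193 96 91 98 109 109 108 91 87 88 86 111 130 132 131 54 16 16 113 150 159 185 187 186 185 188
194 120 103 99 113 115 102 90 89 89 89 114 129 131 117 47 18 12 136 182 187 187 185 186 186 187
195 127 142 115 106 103 93 89 90 90 89 113 128 133 109 43 18 16 136 181 187 186 188 187 189 189
196 149 162 148 125 99 91 92 92 90 90 101 130 134 94 39 15 11 135 181 189 187 188 187 188 187
197 162 162 162 154 142 124 96 92 94 91 109 128 104 59 24 16 11 155 186 190 186 188 175 173 185
198 162 162 163 161 163 153 143 79 71 89 111 98 54 22 19 11 68 162 187 189 188 176 136 128 147
199 164 162 163 163 164 163 128 59 49 59 74 47 21 12 17 74 66 169 189 189 
[... 403 characters left out ...]
89 190 162 136 147 124 95 47 12 12 16 20 62 125 151 154 167 187 191 191 191 190 189
205 182 188 190 190 178 116 136 151 138 125 94 49 18 61 124 152 152 146 160 187 189 191 189 190 191
206 169 178 187 190 189 127 106 132 150 152 140 125 119 128 150 153 143 137 175 187 190 191 193 191 192
207 143 173 188 190 189 153 103 103 117 127 139 145 145 147 140 132 126 135 186 191 191 192 191 192 191
208 172 185 191 191 190 180 165 112 92 101 112 120 123 126 119 132 142 170 190 192 192 192 192 192 191
209 189 194 192 190 188 190 190 167 160 110 95 102 107 131 161 175 177 186 192 192 190 192 191 192 192
210 168 182 187 191 189 190 190 191 190 120 88 102 112 168 189 191 191 190 191 193 192 191 192 190 193
```

```bash
python3 -m inch '0.013 0.02 0 0 0; 0 0 0.05 0 0; 0 0 0.063 0 0; 0 0 0 0 0; 0 0 0 0 0; 0 0 0 0 0; 0 0 0 0 0; 0 0 0 0 0'
python3 go.py .6126 -.1156 .155
python3 - <<'E'
from plant import *
from mont import *
c=capture("scene"); cv2.imwrite("pics/h2_s.png",c["color"]); d=capture("top")
s=c["color"]
mont([[tile(s,300,192,350,255,9)],[tile(d["color"],290,180,350,235,5)]],"pics/hover2.png")
g=cv2.cvtColor(s,6)
print("cols    ",*range(317,334))
for r in range(208,242): print(r,*g[r,317:334])
E
```

```text
time_s: 9.3
tcp_pos: [0.6096, -0.1182, 0.1378]
eef_rot: [-180.0, -0.0, -82.6]
contact_force: [0.8, 0.9, -0.8]
gripper_width: 0.0175
gripper_force: 50.0
t 9.3 tcp [ 0.6096 -0.1182  0.1378] rot [-179.98   -0.    -82.6 ] j6 0.0 F [ 0.8  0.9 -0.8] w 0.0175 gf 50.0
spin first 0.0 then shift units [-0.015 -0.022 -0.115]
(571, 758, 3)
cols     317 318 319 320 321 322 323 324 325 326 327 328 329 330 331 332 333
208 190 192 181 165 67 16 15 36 36 48 134 80 40 21 128 188 193
209 191 191 177 155 60 8 10 17 23 35 114 50 8 18 132 176 190
210 188 191 157 149 101 47 15 11 14 14 18 14 15 81 147 164 188
211 168 178 124 144 139 125 95 47 15 13 19 64 115 137 154 151 188
212 135 153 112 120 146 153 140 127 74 42 58 123 149 154 148 136 186
213 115 113 119 89 116 140 153 151 133 121 128 151 153 150 130 151 187
214 133 126 116 92 87 108 120 133 139 143 146 139 132 130 136 180 192
215 143 142 131 114 91 85 94 105 113 121 124 120 127 138 169 190 193
216 141 142 141 134 125 110 95 85 94 109 119 155 169 176 187 191 193
217 141 141 141 140 139 135 112 83 94 113 118 162 180 187 190 190 192
218 143 139 138 141 14
[... 743 characters left out ...]
65 72 82
230 73 92 94 94 90 93 81 96 113 102 92 93 94 91 84 73 65
231 94 92 94 94 95 90 83 99 114 90 76 87 90 95 96 90 81
232 94 93 92 95 86 77 74 110 123 80 59 64 75 87 92 92 95
233 94 92 91 83 75 87 145 164 169 136 83 50 54 80 93 94 94
234 93 92 92 85 92 153 185 189 189 176 160 131 78 85 94 93 95
235 95 91 92 91 97 143 169 187 190 189 173 129 91 90 94 93 78
236 93 94 94 94 93 102 124 157 188 164 130 97 94 93 93 78 61
237 79 92 94 92 93 94 95 113 139 115 96 92 94 94 78 61 78
238 58 72 87 92 95 93 95 95 93 93 94 92 94 73 61 78 72
239 49 53 65 77 87 93 95 96 91 94 95 92 73 55 66 67 52
240 48 49 48 52 67 72 86 93 93 93 95 80 54 53 54 58 77
241 49 46 51 48 51 54 63 79 92 93 94 83 80 61 75 83 93
```

View pics/hover2.png

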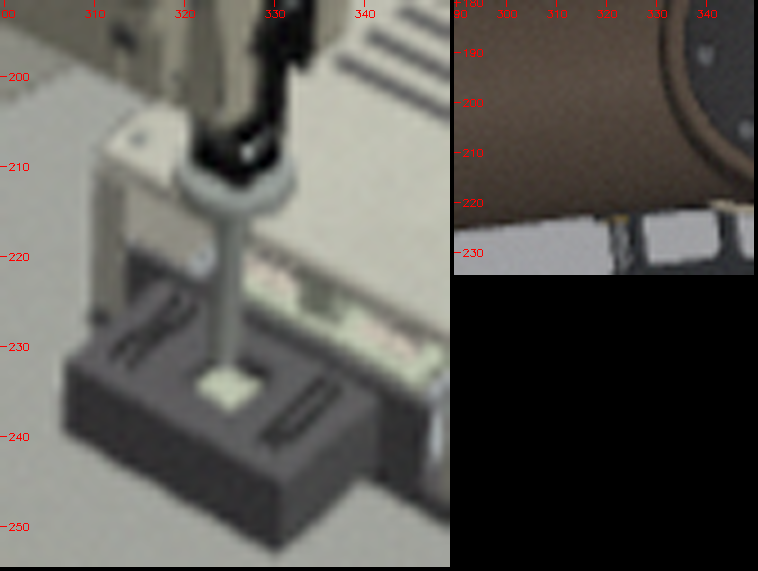

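The pin's end is at (324.9,231.4), still about 1 px short of the well centre (324.9,233.9) once the height left to go is counted. I'll make a small correction and go down in small steps while watching the force.

```bash
python3 -m inch '0.01 0.013 0 0 0; 0 0 0 0 0; 0 0 0.02 0 0; 0 0 0.02 0 0; 0 0 0.02 0 0; 0 0 0.01 0 0; 0 0 0 0 0; 0 0 0 0 0'; python3 go.py .6126 -.1156 .155
```

```text
time_s: 10.4
tcp_pos: [0.6077, -0.1199, 0.1273]
eef_rot: [180.0, -0.0, -82.6]
contact_force: [-1.0, 0.1, 0.9]
gripper_width: 0.0174
gripper_force: 50.0
t 10.4 tcp [ 0.6077 -0.1199  0.1273] rot [180.   -0.  -82.6] j6 1.0 F [-1.   0.1  0.9] w 0.0174 gf 50.0
spin first 0.0 then shift units [-0.024 -0.036 -0.185]
```

```bash
python3 -m inch '0 0 0.01 0 0; 0 0 0.01 0 0; 0 0 0.01 0 0; 0 0 0 0 0; 0 0 0 0 0; 0 0 0 0 0; 0 0 0 0 0; 0 0 0 0 0'; python3 go.py .6126 -.1156 .155;python3 -m inch '0 0 0.01 0 0; 0 0 0 0 0; 0 0 0 0 0; 0 0 0 0 0; 0 0 0 0 0; 0 0 0 0 0; 0 0 0 0 0; 0 0 0 0 0'; python3 go.py .6126 -.1156 .155
```

```text
time_s: 11.4
tcp_pos: [0.6078, -0.1199, 0.1227]
eef_rot: [-180.0, -0.0, -82.6]
contact_force: [-0.5, 0.5, 2.4]
gripper_width: 0.0172
gripper_force: 50.0
t 11.4 tcp [ 0.6078 -0.1199  0.1227] rot [-179.99   -0.    -82.6 ] j6 1.0 F [-0.5  0.5  2.4] w 0.0172 gf 50.0
spin first 0.0 then shift units [-0.025 -0.035 -0.216]
time_s: 12.4
tcp_pos: [0.6078, -0.1199, 0.1212]
eef_rot: [-180.0, -0.0, -82.6]
contact_force: [-1.2, -1.4, 3.5]
gripper_width: 0.0177
gripper_force: 50.0
t 12.4 tcp [ 0.6078 -0.1199  0.1212] rot [-179.99   -0.    -82.6 ] j6 1.0 F [-1.2 -1.4  3.5] w 0.0177 gf 50.0
spin first 0.0 then shift units [-0.025 -0.035 -0.226]
```

```bash
python3 -m inch '0 0 0.01 0 0; 0 0 0 0 0; 0 0 0 0 0; 0 0 0 0 0; 0 0 0 0 0; 0 0 0 0 0; 0 0 0 0 0; 0 0 0 0 0'; python3 go.py .6126 -.1156 .155;python3 -m inch '0 0 0.01 0 0; 0 0 0 0 0; 0 0 0 0 0; 0 0 0 0 0; 0 0 0 0 0; 0 0 0 0 0; 0 0 0 0 0; 0 0 0 0 0'; python3 go.py .6126 -.1156 .155
```

```text
time_s: 13.4
tcp_pos: [0.6079, -0.12, 0.1203]
eef_rot: [-180.0, -0.0, -82.6]
contact_force: [-2.6, 0.2, 9.0]
gripper_width: 0.0178
gripper_force: 50.0
t 13.4 tcp [ 0.6079 -0.12    0.1203] rot [-1.7997e+02 -2.0000e-02 -8.2590e+01] j6 1.0 F [-2.6  0.2  9. ] w 0.0178 gf 50.0
spin first 0.0 then shift units [-0.025 -0.035 -0.231]
time_s: 14.4
tcp_pos: [0.6081, -0.1201, 0.1201]
eef_rot: [-179.9, -0.0, -82.6]
contact_force: [-5.1, 1.4, 17.4]
gripper_width: 0.0176
gripper_force: 50.0
t 14.4 tcp [ 0.6081 -0.1201  0.1201] rot [-1.7992e+02 -5.0000e-02 -8.2560e+01] j6 1.0 F [-5.1  1.4 17.4] w 0.0176 gf 50.0
spin first 0.0 then shift units [-0.026 -0.034 -0.233]
```

The button is down on its hard stop (17 N), so I'll pull the slide out.

```bash
python3 -m inch '0 0.03 0 0 0; 0 0.07 0 0 0; 0 0.1 0 0 0; 0 0.1 0 0 0; 0 0.1 0 0 0; 0 0.1 0 0 0; 0 0 0 0 0; 0 0 0 0 0'; python3 go.py .6126 -.1156 .155; python3 -m inch '0 0.1 0 0 0; 0 0.04 0 0 0; 0 0.02 0 0 0; 0 0.02 0 0 0; 0 0 0 0 0; 0 0 0 0 0; 0 0 0 0 0; 0 0 0 0 0'; python3 go.py .6126 -.1156 .155;
```

```text
time_s: 15.4
tcp_pos: [0.5348, -0.1296, 0.1201]
eef_rot: [-179.8, -0.0, -82.6]
contact_force: [-2.6, 2.5, 15.7]
gripper_width: 0.0177
gripper_force: 50.0
t 15.4 tcp [ 0.5348 -0.1296  0.1201] rot [-1.7979e+02 -4.0000e-02 -8.2550e+01] j6 1.0 F [-2.6  2.5 15.7] w 0.0177 gf 50.0
spin first 0.0 then shift units [-0.025 -0.527 -0.231]
time_s: 16.4
tcp_pos: [0.5095, -0.1328, 0.1202]
eef_rot: [-179.7, -0.0, -82.5]
contact_force: [0.3, 2.6, 13.7]
gripper_width: 0.0177
gripper_force: 50.0
t 16.4 tcp [ 0.5095 -0.1328  0.1202] rot [-1.7966e+02 -4.0000e-02 -8.2540e+01] j6 1.0 F [ 0.3  2.6 13.7] w 0.0177 gf 50.0
spin first 0.0 then shift units [-0.024 -0.698 -0.228]
```

```bash
python3 -m inch '0 0.02 0 0 0; 0 0.01 0 0 0; 0 0 0 0 0; 0 0 0 0 0; 0 0 0 0 0; 0 0 0 0 0; 0 0 0 0 0; 0 0 0 0 0'; python3 go.py .6126 -.1156 .155
python3 - <<'E'
from plant import *
from mont import *
c=capture("scene"); s=c["color"]; cv2.imwrite("pics/out_s.png",s)
mont([[tile(s,265,190,385,290,6)]],"pics/out.png")
E
```

```text
time_s: 17.4
tcp_pos: [0.5063, -0.1333, 0.1203]
eef_rot: [-179.5, -0.1, -82.5]
contact_force: [4.3, 1.8, 9.0]
gripper_width: 0.0178
gripper_force: 50.0
t 17.4 tcp [ 0.5063 -0.1333  0.1203] rot [-1.7952e+02 -6.0000e-02 -8.2530e+01] j6 1.0 F [4.3 1.8 9. ] w 0.0178 gf 50.0
spin first 0.0 then shift units [-0.024 -0.72  -0.226]
(604, 724, 3)
```

View pics/out.png

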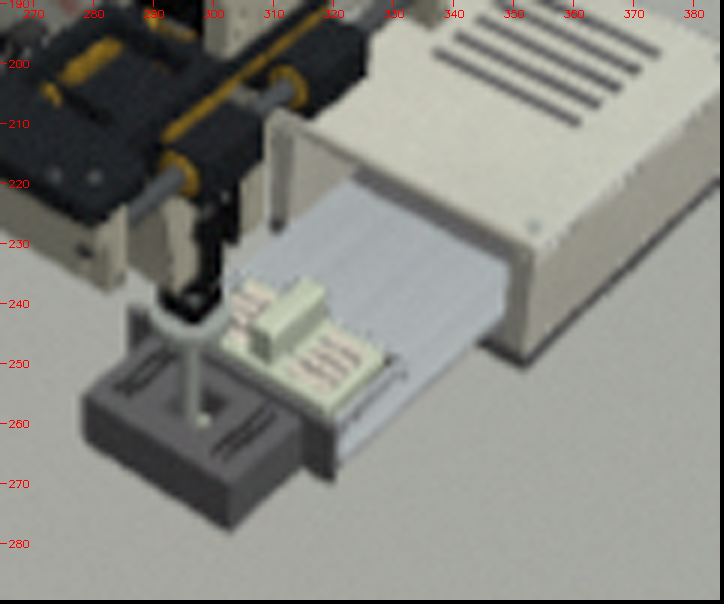

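```bash
python3 - <<'E'
from fit import *
q=[.7102,-.1024,-.0033,np.radians(7.4)]
for s in (0,.09,.095,.1): print(s,proj("scene",W(q,[[-.121-s,.035,.038],[-.121-s,-.035,.038],[-.121-s,-.035,.0]])).round(1).tolist())
E
```

```text
0 [[306.6, 232.1], [330.9, 245.8], [330.0, 257.7]]
0.09 [[281.3, 253.1], [305.9, 268.2], [305.5, 280.1]]
0.095 [[279.8, 254.3], [304.4, 269.5], [304.0, 281.4]]
0.1 [[278.3, 255.6], [303.0, 270.8], [302.6, 282.7]]
```

```bash
python3 -m inch '0 0.01 0 0 0; 0 0.01 0 0 0; 0 0 0 0 0; 0 0 0 0 0; 0 0 0 0 0; 0 0 0 0 0; 0 0 0 0 0; 0 0 0 0 0'; python3 go.py .6126 -.1156 .155
```

```text
time_s: 18.45
tcp_pos: [0.5051, -0.1334, 0.1204]
eef_rot: [-179.3, -0.1, -82.5]
contact_force: [8.4, 2.5, 4.8]
gripper_width: 0.0174
gripper_force: 50.0
t 18.45 tcp [ 0.5051 -0.1334  0.1204] rot [-1.7933e+02 -6.0000e-02 -8.2520e+01] j6 1.0 F [8.4 2.5 4.8] w 0.0174 gf 50.0
spin first 0.0 then shift units [-0.024 -0.729 -0.222]
```

The slide is at its stop: the force is rising, and the tongue's corner is at (278.3,257.8), which matches 100 mm. I'll ease off, lift the pin and carry it back.

```bash
python3 -m inch '0 -0.02 0 0 0; 0 0 -0.03 0 0; 0 0 -0.06 0 0; 0 0 -0.1 0 0; 0 0 -0.12 0 0; 0 0 -0.12 0 0; 0 0 -0.1 0 0; 0 0 0 0 0'; python3 go.py .46 .12 .2 -82.5
```

```text
time_s: 19.45
tcp_pos: [0.5025, -0.1336, 0.1986]
eef_rot: [-179.9, -0.0, -82.6]
contact_force: [-0.0, 0.8, -1.9]
gripper_width: 0.0177
gripper_force: 50.0
t 19.45 tcp [ 0.5025 -0.1336  0.1986] rot [-179.9   -0.   -82.6] j6 1.0 F [-0.   0.8 -1.9] w 0.0177 gf 50.0
spin first -0.0003 then shift units [-1.713  0.06  -0.01 ]
```

```bash
python3 -m inch '-0.2 -0.02 0 0 0; -0.3 -0.024 0 0 0; -0.3 -0.024 0 0 0; -0.3 -0.024 0 0 0; -0.3 -0.024 0 0 0; -0.3 -0.024 0 0 0; -0.3 -0.024 0 0 0; -0.3 -0.024 0 0 0'; python3 -m inch '-0.3 -0.024 0 0 0; -0.3 -0.024 0 0 0; -0.25 -0.018 0 0 0; -0.184 -0.011 0 0 0; 0 0 0 -0.018 0; 0 0 0 -0.0187 0; 0 0 0 0 0; 0 0 0 0 0'; python3 go.py .4775 .3673 .2 -69.4
```

```text
time_s: 20.45
tcp_pos: [0.4849, 0.2133, 0.1967]
eef_rot: [179.9, -0.0, -82.6]
contact_force: [0.5, 0.0, -1.4]
gripper_width: 0.0181
gripper_force: 50.0
time_s: 21.45
tcp_pos: [0.4771, 0.3671, 0.1974]
eef_rot: [180.0, -0.0, -69.6]
contact_force: [-0.3, 0.2, -1.1]
gripper_width: 0.0182
gripper_force: 50.0
t 21.45 tcp [0.4771 0.3671 0.1974] rot [ 1.7997e+02 -1.0000e-02 -6.9550e+01] j6 -36.0 F [-0.3  0.2 -1.1] w 0.0182 gf 50.0
spin first -0.0004 then shift units [-0.    -0.003 -0.018]
```

```bash
python3 -m inch '0 -0.003 0.06 0 0; 0 0 0.08 0 0; 0 0 0.08 0 0; 0 0 0.04 0 0; 0 0 0 0 0; 0 0 0 0 0; 0 0 0 0 0; 0 0 0 0 0'; python3 go.py .4775 .3673 .1016 -69.4
```

```text
time_s: 22.45
tcp_pos: [0.4777, 0.3677, 0.159]
eef_rot: [-180.0, 0.0, -69.4]
contact_force: [0.0, -0.8, -0.9]
gripper_width: 0.0175
gripper_force: 50.0
t 22.45 tcp [0.4777 0.3677 0.159 ] rot [-1.7997e+02  2.0000e-02 -6.9390e+01] j6 -36.0 F [ 0.  -0.8 -0.9] w 0.0175 gf 50.0
spin first 0.0 then shift units [0.002 0.002 0.382]
```

No contact: the tip has just entered the hole. I'll lower it the rest of the way, a little short first.

```bash
python3 -m inch '0 0 0.05 0 0; 0 0 0.09 0 0; 0 0 0.1 0 0; 0 0 0.08 0 0; 0 0 0.04 0 0; 0 0 0.015 0 0; 0 0 0 0 0; 0 0 0 0 0'; python3 go.py .4775 .3673 .1016 -69.4
```

```text
time_s: 23.45
tcp_pos: [0.4778, 0.3678, 0.1028]
eef_rot: [-180.0, 0.0, -69.4]
contact_force: [-0.3, 0.3, -1.2]
gripper_width: 0.0178
gripper_force: 50.0
t 23.45 tcp [0.4778 0.3678 0.1028] rot [-1.7996e+02  2.0000e-02 -6.9380e+01] j6 -36.0 F [-0.3  0.3 -1.2] w 0.0178 gf 50.0
spin first 0.0001 then shift units [0.003 0.003 0.008]
```

```bash
python3 -m inch '0 0 0.008 0 0; 0 0 0 0 0; 0 0 0 0 0.3; 0 0 0 0 0.5; 0 0 0 0 0.5; 0 0 0 0 0.5; 0 0 0 0 0.5; 0 0 0 0 0.5'; python3 go.py .4775 .3673 .1016 -69.4; python3 -m inch '0 0 -0.06 0 0.5; 0 0 -0.15 0 0.5; 0 0 -0.2 0 0.5; 0 0 -0.2 0 0.5; 0 0 -0.1 0 0.5; 0 0 0 0 0.5; 0 0 0 0 0.5; 0 0 0 0 0.5';
python3 - <<'E'
from fit import *
q=np.array([.7102,-.1024,-.0033,np.radians(7.4)])
print("cassette nominal",W(q,[[-.0985-.1+.055,0,0]]))
# rib top corners seen in out.png (z .048)
c=C["scene"]
def atz(uv,z):
    d=c["R"].T@np.linalg.inv(c["mtx"])@[*uv,1]; o=-c["R"].T@c["t"]; return o+d*(z-o[2])/d[2]
P=lambda x,y:(265+x/6-.5,190+y/6-.5)
x,y,a=q[0],q[1],q[3]; R=np.array([[np.cos(a),np.sin(a)],[-np.sin(a),np.cos(a)]])
for nm,p in(("front L",(250,322)),("front R",(272,333)),("back L",(302,278)),("back R",(326,289))):
    X=atz(P(*p),.048-.0033); print(nm,X.round(4),(R@(X[:2]-q[:2])).round(4))
E
```

```text
time_s: 24.45
tcp_pos: [0.4776, 0.3675, 0.1012]
eef_rot: [180.0, -0.0, -69.4]
contact_force: [-0.6, 0.5, 0.1]
gripper_width: 0.044
gripper_force: 0.0
t 24.45 tcp [0.4776 0.3675 0.1012] rot [180.    -0.   -69.39] j6 -36.0 F [-0.6  0.5  0.1] w 0.044 gf 0.0
spin first 0.0 then shift units [ 0.001  0.001 -0.003]
time_s: 25.45
tcp_pos: [0.4772, 0.3671, 0.2063]
eef_rot: [179.9, -0.1, -69.4]
contact_force: [-0.3, 0.4, -0.8]
gripper_width: 0.0437
gripper_force: 0.0
cassette nominal [[ 0.56789519 -0.12088217 -0.0033    ]]
front L [ 0.5521 -0.1164  0.0447] [-0.1586  0.0065]
front R [ 0.5541 -0.1261  0.0447] [-0.1579 -0.0034]
back L [ 0.5833 -0.1124  0.0447] [-0.1272  0.0064]
back R [ 0.5857 -0.1228  0.0447] [-0.1261 -0.0042]
```

```bash
python3 -m inch '0 0 0 -0.0267 0.5; 0 0 0 -0.0267 0.5; 0 0 0 -0.0267 0.5; 0 0 0 -0.0267 0.5; 0 0 0 -0.0267 0.5; 0 0 0 -0.0267 0.5; 0 0 0 -0.0267 0.5; 0 0 0 -0.0265 0.5'; python3 go.py .5655 -.1225 .2 7.4
```

```text
time_s: 26.45
tcp_pos: [0.4774, 0.3673, 0.2067]
eef_rot: [179.9, 0.1, 7.7]
contact_force: [1.1, -0.5, -0.3]
gripper_width: 0.0436
gripper_force: 0.0
t 26.45 tcp [0.4774 0.3673 0.2067] rot [1.7994e+02 7.0000e-02 7.7500e+00] j6 42.0 F [ 1.1 -0.5 -0.3] w 0.0436 gf 0.0
spin first 0.001 then shift units [0.162 3.314 0.048]
```

```bash
python3 -m inch '0.01 0.2 0 0 0.4; 0.014 0.3 0.005 0 0.4; 0.014 0.3 0.005 0 0.4; 0.014 0.3 0.005 0 0.4; 0.014 0.3 0.005 0 0.4; 0.014 0.3 0.005 0 0.4; 0.014 0.3 0.005 0 0.4; 0.014 0.3 0.005 0 0.4'; python3 -m inch '0.014 0.3 0 0.001 0.4; 0.014 0.3 0 0 0.4; 0.014 0.26 0 0 0.4; 0.012 0.154 0 0 0.4; 0 0 0.2 0 0.4; 0 0 0.3 0 0.4; 0 0 0.16 0 0.4; 0 0 0 0 0.4'; python3 -m inch '0 0 0 0 0.4; 0 0 0 0 0.4; 0 0 0 0 0.4; 0 0 0 0 0.4; 0 0 0 0 0.4; 0 0 0 0 0.4; 0 0 0 0 0.4; 0 0 0 0 0.4'; python3 go.py .5655 -.1225 .032 7.4
python3 - <<'E'
from plant import *
from mont import *
c=capture("scene"); s=c["color"]; d=capture("top")["color"];cv2.imwrite("pics/c_s.png",s)
mont([[tile(s,270,180,350,285,5)],[tile(s,140,125,190,190,5),tile(d,195,210,265,265,5)]],"pics/cas.png")
E
```

```text
time_s: 27.45
tcp_pos: [0.5381, 0.026, 0.2017]
eef_rot: [180.0, 0.1, 7.4]
contact_force: [0.1, -0.9, 0.8]
gripper_width: 0.0352
gripper_force: 0.0
time_s: 28.45
tcp_pos: [0.5636, -0.1225, 0.1009]
eef_rot: [-180.0, 0.3, 7.1]
contact_force: [1.0, 0.6, -0.7]
gripper_width: 0.0351
gripper_force: 0.0
time_s: 29.45
tcp_pos: [0.5653, -0.1223, 0.1034]
eef_rot: [-180.0, 0.0, 7.1]
contact_force: [0.5, 0.2, 0.4]
gripper_width: 0.035
gripper_force: 0.0
t 29.45 tcp [ 0.5653 -0.1223  0.1034] rot [-1.80e+02  1.00e-02  7.07e+00] j6 90.0 F [0.5 0.2 0.4] w 0.035 gf 0.0
spin first -0.0009 then shift units [0.001 0.001 0.476]
(608, 758, 3)
```

View pics/cas.png

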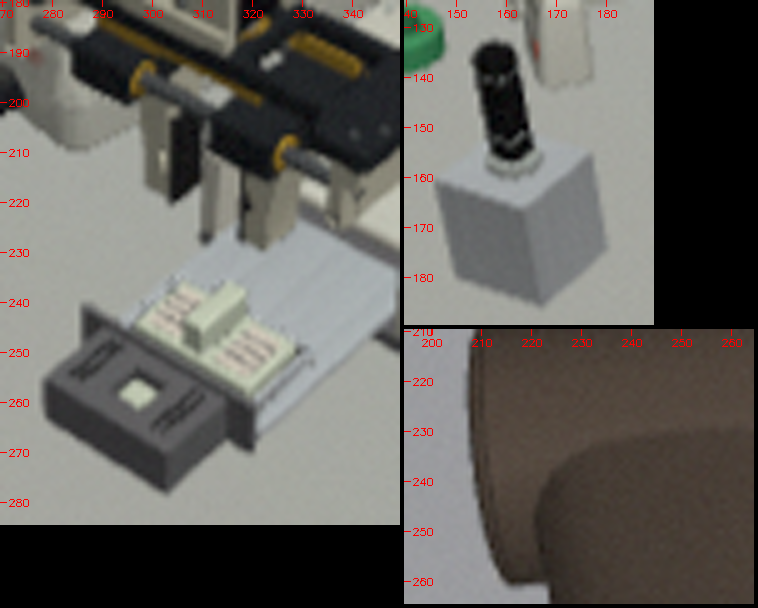

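The tool is seated in its stand (collar on the block, (161,158)), the slide is fully out (tongue corner (278,255.5)) and the rib top centre is at about (312.9,240.5). I'll compare that with where the TCP would land.

```bash
python3 - <<'E'
from fit import *
print(proj("scene",[[.5653,-.1223,.1034],[.5653,-.1223,.048],[.5679,-.1209,.048]]))
d=np.array([.1288*.0175,-.9917*.0175,0]); print(proj("scene",[np.array([.5653,-.1223,.1034])+s*d for s in(-1,1)]))
import cv2
g=cv2.cvtColor(cv2.imread("pics/c_s.png"),6)
print("cols    ",*range(302,326))
for r in range(232,252): print(r,*g[r,302:326])
E
```

```text
[[313.09136661 222.22969597]
 [312.28416691 240.69947693]
 [312.67453492 239.84011234]]
[[306.78870192 218.78453489]
 [319.49956642 225.73254464]]
cols     302 303 304 305 306 307 308 309 310 311 312 313 314 315 316 317 318 319 320 321 322 323 324 325
232 167 166 166 165 167 171 170 171 169 169 170 170 167 169 167 170 172 172 172 170 166 165 168 169
233 165 165 167 168 168 171 172 171 169 168 170 170 169 168 169 173 171 172 170 167 168 168 167 169
234 167 166 168 171 178 175 171 170 170 172 171 169 171 170 172 173 172 168 169 168 169 169 170 169
235 167 170 151 183 166 177 172 171 172 170 171 169 173 175 175 171 169 167 170 169 171 171 171 171
236 171 156 155 160 177 176 167 171 171 171 171 174 154 184 182 166 165 170 168 170 172 173 171 173
237 173 162 145 167 194 187 182 178 166 172 154 155 171 189 189 182 179 170 169 173 173 172 174 172
238 179 149 142 167 194 197 195 191 185 176 157 169 190 192 193 193 197 165 169 172 171 172 173 173
239 174 171 183 161 165 181 194 195 196 181 180 189 192 193 196 198 177 164 171 173 173 174 174 173
240 185 157 180 185 178 174 171 165 185 186 191 
[... 444 characters left out ...]
173 173
245 182 195 197 173 132 108 127 151 193 178 153 149 146 145 155 181 190 195 195 189 181 178 165 174
246 188 183 182 197 154 110 101 109 163 152 148 146 145 136 177 191 171 169 195 197 196 189 187 178
247 177 184 186 194 155 108 105 104 138 149 148 144 163 169 191 196 185 161 172 182 196 195 198 189
248 132 158 181 194 151 109 102 102 140 146 152 146 184 195 178 171 183 185 182 176 169 178 190 193
249 99 117 138 169 170 152 124 103 139 162 177 175 179 180 184 182 174 157 179 187 181 155 159 190
250 87 99 102 115 147 168 168 135 157 183 193 194 187 156 155 180 183 171 155 169 195 179 155 189
251 69 76 92 98 102 131 155 163 182 192 182 183 194 178 167 142 163 195 180 160 153 185 182 196
```

The rib's centre matches the predicted TCP to within half a pixel. I'll go down, grip and lift.

```bash
python3 -m inch '0 0 0.1 -0.001 0.4; 0 0 0.13 0 0.4; 0 0 0.13 0 0.4; 0 0 0.07 0 0.4; 0 0 0.035 0 0.4; 0 0 0 0 0.4; 0 0 0 0 0.4; 0 0 0 0 0.4' 30; python3 go.py .5655 -.1225 .032 7.4; python3 -m inch '0 0 0 0 0; 0 0 0 0 0; 0 0 0 0 0; 0 0 0 0 0; 0 0 0 0 0; 0 0 0 0 0; 0 0 0 0 0; 0 0 0 0 0'
```

```text
time_s: 30.55
tcp_pos: [0.5657, -0.1223, 0.0342]
eef_rot: [180.0, -0.1, 7.4]
contact_force: [-0.1, 0.5, -0.6]
gripper_width: 0.0353
gripper_force: 0.0
t 30.55 tcp [ 0.5657 -0.1223  0.0342] rot [ 1.80e+02 -6.00e-02  7.44e+00] j6 90.0 F [-0.1  0.5 -0.6] w 0.0353 gf 0.0
spin first 0.0001 then shift units [-0.002  0.001  0.015]
time_s: 31.55
tcp_pos: [0.5654, -0.1223, 0.0337]
eef_rot: [-180.0, -0.0, 7.4]
contact_force: [-1.4, 0.0, 2.0]
gripper_width: 0.0118
gripper_force: 30.0
```

```bash
python3 -m inch '0 0 -0.04 0 0; 0 0 -0.1 0 0; 0 0 -0.15 0 0; 0 0 -0.15 0 0; 0 0 -0.15 0 0; 0 0 -0.06 -0.006 0; 0 0 0 -0.006 0; 0 0 0 -0.006 0'; python3 go.py .5117 .1492 .12 13.8
python3 - <<'E'
from fit import *
t=np.array([[1,1],[1,-1],[-1,-1],[-1,1]])
T=[(210,236.5),(247.8,227.7),(253.2,249.8),(215.3,260.2)];S=[(212.9,189.1),(247.7,205.1),(231.7,220.5),(195.1,202.1)]
def f(p,z0=None):
    x,y,a,l,w=p[:5]; z=p[5] if z0 is None else z0
    L=np.c_[t*[w/2,l/2],np.full(4,.022)]
    X=W([x,y,z,a],L); return X
for z0 in(None,0.):
  for vs in(("top","scene"),("top",),("scene",)):
    if z0 is None and len(vs)<2: continue
    g=lambda p:np.concatenate([(proj(n,f(p,z0))-(T if n=="top" else S)).ravel() for n in vs])
    p0=[.51,.15,.2,.12,.07]+([0] if z0 is None else [])
    r=least_squares(g,p0); print(z0,vs,r.x.round(4),np.degrees(r.x[2]).round(1),r.fun.round(1))
E
```

```text
time_s: 32.55
tcp_pos: [0.5655, -0.1223, 0.1325]
eef_rot: [180.0, -0.1, 14.0]
contact_force: [0.1, -0.8, -1.2]
gripper_width: 0.012
gripper_force: 30.0
t 32.55 tcp [ 0.5655 -0.1223  0.1325] rot [ 1.7999e+02 -8.0000e-02  1.3990e+01] j6 97.0 F [ 0.1 -0.8 -1.2] w 0.012 gf 30.0
spin first 0.0005 then shift units [ 0.083 -1.843  0.083]
None ('top', 'scene') [ 0.5102  0.1466  0.2468  0.1157  0.0682 -0.0008] 14.1 [-0.7  0.7  0.1  0.2  0.1  0.7 -0.6 -0.2  0.3  0.2  0.7 -0.3 -0.2 -0.8
  0.8  0.9]
0.0 ('top', 'scene') [0.51   0.1463 0.2467 0.1157 0.0681] 14.1 [-0.6  0.8  0.2  0.2  0.2  0.8 -0.5 -0.1  0.3  0.1  0.6 -0.4 -0.2 -1.
  0.8  0.8]
0.0 ('top',) [0.5113 0.1458 0.2527 0.1136 0.0686] 14.5 [-0.1  0.3 -0.1 -0.3  0.1  0.4  0.1 -0.5]
0.0 ('scene',) [0.5089 0.1465 0.23   0.1188 0.067 ] 13.2 [-0.3 -0.   0.5  0.4 -0.4 -0.6  0.1  0.3]
```

```bash
python3 -m inch '0.009 -0.15 0 0 0; 0.009 -0.27 0 0 0; 0.009 -0.27 0 0 0; 0.009 -0.27 0 0 0; 0.009 -0.27 0 0 0; 0.01 -0.27 0 0 0; 0.01 -0.2 0 0 0; 0.01 -0.127 0 0 0'; python3 -m inch '0 0 0 0 0; 0 0 0 0 0; 0 0 0.1 0 0; 0 0 0.15 0 0; 0 0 0.15 0 0; 0 0 0.12 0 0; 0 0 0 0 0; 0 0 0 0 0';  python3 go.py .510 .1464 .0197 14.1
python3 - <<'E'
from plant import *
from mont import *
s=capture("scene")["color"]; cv2.imwrite("pics/p_s.png",s)
mont([[tile(s,180,160,260,235,7)]],"pics/place.png")
E
```

```text
time_s: 33.55
tcp_pos: [0.5103, 0.1478, 0.1322]
eef_rot: [-180.0, -0.1, 14.0]
contact_force: [0.2, -0.6, -0.4]
gripper_width: 0.012
gripper_force: 30.0
time_s: 34.55
tcp_pos: [0.5106, 0.146, 0.0533]
eef_rot: [180.0, 0.0, 13.9]
contact_force: [0.5, -0.2, -0.7]
gripper_width: 0.0117
gripper_force: 30.0
t 34.55 tcp [0.5106 0.146  0.0533] rot [179.99   0.    13.89] j6 67.0 F [ 0.5 -0.2 -0.7] w 0.0117 gf 30.0
spin first -0.0006 then shift units [-0.003 -0.003  0.224]
(529, 564, 3)
```

View pics/place.png

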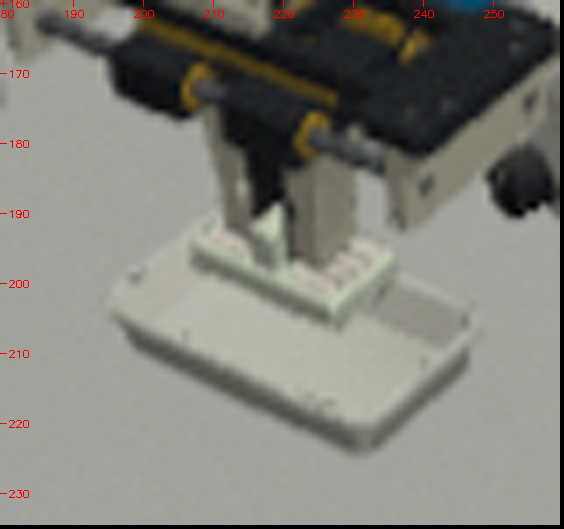

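The cassette hangs level above the tray with its lower front corners at about (206.9,196.9) and (227.4,206.2). I'll check those against the model before lowering.

```bash
python3 - <<'E'
from fit import *
q=[.5106,.146,.0376,np.radians(13.9)]
print(proj("scene",W(q,[[-.019,.033,0],[-.019,-.033,0]])).round(1))
q2=[.5106,.146,.003,np.radians(13.9)]
print(proj("scene",W(q2,[[-.019,.033,0],[-.019,-.033,0],[-.026,-.049,0]])).round(1))
E
```

```text
[[206.8 198.3]
 [227.2 207.7]]
[[208.2 208.8]
 [228.2 218.3]
 [231.5 222.2]]
```

```bash
python3 -m inch '-0.018 0.004 0 0 0; 0 0 0.06 0 0; 0 0 0.08 0 0; 0 0 0.05 0 0; 0 0 0.025 0 0; 0 0 0 0 0; 0 0 0 0 0; 0 0 0 0 0'; python3 go.py .508 .145 .0187 14.1
```

```text
time_s: 35.6
tcp_pos: [0.5081, 0.1453, 0.0212]
eef_rot: [-180.0, -0.0, 13.9]
contact_force: [0.1, -0.2, 0.1]
gripper_width: 0.0116
gripper_force: 30.0
t 35.6 tcp [0.5081 0.1453 0.0212] rot [-1.7999e+02 -3.0000e-02  1.3920e+01] j6 67.0 F [ 0.1 -0.2  0.1] w 0.0116 gf 30.0
spin first -0.0005 then shift units [-0.001  0.002  0.017]
```

```bash
python3 -m inch '0 0 0.01 0 0; 0 0 0.008 0 0; 0 0 0 0 0; 0 0 0 0 0; 0 0 0 0 0; 0 0 0 0 0; 0 0 0 0 0; 0 0 0 0 0'; python3 -m inch '0 0 0 0 0.2; 0 0 0 0 0.3; 0 0 0 0 0.35; 0 0 0 0 0.35; 0 0 0 0 0.35; 0 0 0 0 0.35; 0 0 -0.05 0 0.35; 0 0 -0.1 0 0.35';  python3 -m inch '0 0 -0.2 0 0.35; 0 0 -0.3 0 0.35; 0 0 -0.3 0 0.35; -0.3 0 -0.2 0 0.35; -0.2 0 0 0 0.35; 0 0 0 0 0.35; 0 0 0 0 0.35; 0 0 0 0 0.35'
python3 - <<'E'
from plant import *
from mont import *
s=capture("scene")["color"]; cv2.imwrite("pics/e_s.png",s); d=capture("top")["color"]
mont([[tile(s,180,165,260,235,5),tile(s,140,125,190,190,4)],[tile(d,195,205,265,275,5)]],"pics/end.png")
E
```

```text
time_s: 36.6
tcp_pos: [0.508, 0.1452, 0.0183]
eef_rot: [-180.0, -0.0, 13.9]
contact_force: [-0.8, -0.2, 4.9]
gripper_width: 0.0116
gripper_force: 30.0
time_s: 37.6
tcp_pos: [0.5076, 0.1449, 0.0411]
eef_rot: [180.0, 0.1, 13.9]
contact_force: [-0.6, 0.1, 0.2]
gripper_width: 0.0304
gripper_force: 0.0
time_s: 38.6
tcp_pos: [0.4357, 0.1273, 0.1908]
eef_rot: [180.0, 0.0, 13.9]
contact_force: [1.0, 0.3, 0.8]
gripper_width: 0.0302
gripper_force: 0.0
(618, 758, 3)
```

View pics/end.png

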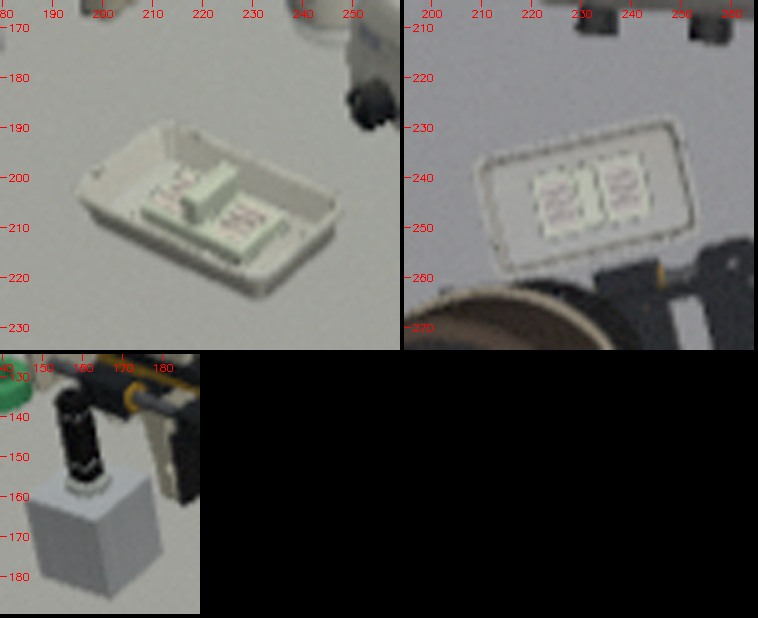

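The cassette lies flat and rib up near the middle of the tray floor (top view (232,243), tray centre (231.5,244)). The pin tool stands in its stand and the gripper touches nothing, so I'm handing in.

```bash
python3 -c "
from plant import close_job
print(close_job())"
```

```text
the job is handed in; nothing more can be done
None
```

I handed the job in at about 39 s, but `close_job()` returned no verdict; the last pictures show the slide out at about 100 mm, the pin tool upright in its stand, and the cassette flat, rib up, near the middle of the larger tray, and no move went near the bottles or the beaker.

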